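Snap the cap onto a sample vial in the two-handled capping press

TASK

Lay the sample vial, its cap still loose, in the cradle of the capping press between the two pressing studs, and let go of it. Then squeeze the press's two handles together, gently, just until the resistance peaks and gives as the cap snaps fully home: squeezing much harder breaks the vial. Let the handles spring open again, leaving the capped vial lying in the cradle, and do not disturb the other things on the bench.

Things in the scene. Friction and masses are not known exactly. Their poses are not given: they have to be found in the camera images.
- vial_center (a point): Centre of the glass body of the sample vial lying on its side, on its axis, which is this frame's y. Clear glass, 22 mm diameter, 29 mm long (y = -14.5 to +14.5 mm), 70 g in all; its aluminium cap (20 mm diameter) is at the +y end. Grip it across the middle of the glass. At the start it lies on the rest. It may go into the press with its cap towards either handle.
- cap_top (a point): Centre of the outer face of the cap, 8 mm thick, on the vial's axis: 27.5 mm from vial_center along its +y while loose, 23.5 mm when home. Vial with cap: 42 mm long loose, 38 mm home; the middle of the whole loose-capped vial lies 6.5 mm from vial_center towards the cap. Keep the fingers off the cap.
- cap (a joint): How far the cap has gone onto the vial: 0 m loose, 0.004 m fully home. Pressed along the vial's axis it resists like a spring, most (about 42 N on the cap) at 0.001 m, then less and less; past 0.0025 m it snaps home by itself and stays. The vial breaks if a stud presses on it with more than 60 N.
- rest: White plastic rest that the vial lies on at the start, fixed to the bench: a 90 x 90 x 8 mm foot and a post 18 mm wide (x) and 24 mm long (y) with two rails along its y, narrower than the vial so that fingers pass beside it. The vial's axis lies 36 mm above the bench along the rest's y. Origin: centre of its underside.
- press: Capping press fixed to the bench, origin at the centre of the cradle on the bench. Grey plate 125 x 130 x 12 mm, its centre 22 mm towards +x. Two handles turn about upright pins 70 mm tall at x = +55 mm, y = +34 mm (left) and -34 mm (right) and reach towards -x, 55 mm above the bench. A round steel stud (9 mm radius) on each faces the other along y at x = 0.
- cradle (a point): Where the middle of the whole vial belongs in the press: on the axis of a vial lying in the cradle, 55 mm above the bench; axes as the press. The vial lies along y on two rails on a post 18 mm wide (x), 26 mm long (y). Handles open, the studs' ends are at y = +27 and -27 mm, but each is on a set screw, up to 3.5 mm further in or out, so the handle position at which the cap gives is not known.
- handle_left_grip (a point): Middle of the black grip of the left handle (the press's +y side), 55 mm above the bench; 115 mm from its pin. The grip is a bar 10 mm thick, 22 mm tall, reaching 17 mm towards the pins and 55 mm outwards from here; below it is free down to the bench. Open, the two grips measure about 64 mm over their outer faces here; with the cap home about 17 to 44 mm.
- handle_right_grip (a point): The same point on the right handle (the press's -y side). Squeezed at these two points, about 23 N on each handle (opening spring included) makes the cap give, and more than about 29 N on each breaks the vial. Open, each grip slants outwards by 0.155 rad towards its end.
- handle_left (a joint): Turn of the left handle about its upright pin, rad: 0 fully open, growing to 0.25 as it closes; about 0.08 to 0.22 with a vial capped. A light spring opens it (1 to 2 N at the grip).
- handle_right (a joint): The same for the right handle.
- jar: Bystander: white jar, 56 mm diameter, 70 mm tall, origin at the centre of its underside. Leave alone.
- reagent: Bystander: amber bottle, 48 mm diameter, 110 mm tall, origin at the centre of its underside. Leave alone.
- slides: Bystander: clear tray of microscope slides, 60 x 140 mm, slides stand to 53 mm, origin at the centre of its underside. Leave alone.
Not all that is in view belongs to the job. There is more than one size of the part that bears vial_center; the job needs the smallest.

How it is judged:
On the way, in this order (a step that is already met when the one before it is completed fails the run):
1. the vial lies released in the cradle with its cap still loose (z of vial_center in the frame of cradle between -0.004 and 0.004 m and x of vial_center in the frame of cradle between -0.004 and 0.004 m and distance between vial_center and cradle below 0.016 m and angle between the y axis of vial_center and the y axis of cradle, either way round below 0.15 rad and value of joint cap below 0.0012 m and contact force between the fingers and vial below 0.1 N), for 0.2 s.
2. the cap is snapped home with both handles closed on the vial in the cradle (value of joint cap above 0.0033 m and value of joint each of handle_left, handle_right above 0.03 rad and contact force between the fingers and vial below 0.1 N and distance between vial_center and cradle below 0.02 m), for 0.05 s.
At the end, for the whole second after the job is handed in: The cap is home (within 0.7 mm of its stop), the vial lies still in the press's cradle (glass centre within 20 mm of the cradle point, 5 mm in height, axis within 0.2 rad), and both handles have sprung open (under 0.04 rad) (value of joint cap above 0.0033 m and z of vial_center in the frame of cradle between -0.005 and 0.005 m and distance between vial_center and cradle below 0.02 m and angle between the y axis of vial_center and the y axis of cradle, either way round below 0.2 rad and value of joint each of handle_left, handle_right below 0.04 rad and linear speed of vial below 0.01 m/s); the robot touches nothing.
It fails at once if a stud presses on the vial with more than 60 N and breaks it (contact force between vial and handle_left above 60 N or contact force between vial and handle_right above 60 N).
It fails at once if a bystander is disturbed (distance of any of jar, reagent, slides from where it was at the start of the episode above 0.02 m or angle between any of jar, reagent's own z axis and vertical above 0.4 rad).
It also fails if it takes over 58 s, if anything falls off the work surface, if the arm or the gripper's body presses on something with over 40 N, if the wrist force passes 120 N, or if a joint passes its speed limit or range.

ROBOT

A 6-joint arm with a two-finger parallel gripper is mounted at the origin on the work surface. World frame = base frame: x ahead of the robot, y to its left, z up, the work surface at z = 0. Lengths are in m, angles in rad, forces in N, time in s.
With the tool pointing down it reaches from about 0.375 to 0.975 m from the base axis. Payload 3.8 kg.
Tool frame: the origin (TCP) lies on the centre line of the jaws, within the pads' length; the fingertips stand 25 mm ahead of it and the grasp point (between the pads) lies 6 mm ahead of it; z points along the fingers, y is the line along which they close (so a half turn about z gives the same grasp; the last joint's range is limited). The gripper opens to 85 mm and grips with 20 to 120 N. Pads are 22 mm wide; open, the fingers measure 114 mm over their backs; the gripper's body (76 mm by 85 mm) begins 54 mm behind the grasp point. The pads swing forward as they close: fully open they stand 13 mm farther back than shut.
Start: joints at [1.083, 0.264, 1.604, -0, 1.274, -0.037], TCP at [0.294, 0.608, 0.256] pointing down, gripper open.
Joint ranges: [-2.63, 2.63], [-0.94, 2.18], [0.31, 2.57], [-1.31, 4.45], [0, 2.66], [-2.55, 2.55]. Speed limits (rad/s): [2.57, 2.57, 3.14, 3.14, 3.14, 3.14].

INTERFACE

Orientations are given as a rotation vector (axis times angle).
In Python, from workcell import bot gives the robot as it stands. The module is installed in compiled form; this text tells all that it offers.
- The arm moves only by the tool play_rows, never from a script. Its argument "commands" is a list that holds one entry, the list of rows, each a list of 7 numbers: the shift along the tool's x, y, z as a fraction of full scale, then the turn, a rotation vector about the tool's x, y, z as a fraction of full scale, then the closure, from -1 (fully open) to 1 (shut). A call has 1 to 8 rows; each row is the pose to reach, as a shift and turn from the pose commanded when the call began, along the tool's axes at that moment, turning the shorter way round; what a row does not reach only later rows make up. Full scale, the value 1, is 60 cm for a shift and 180 degrees for a turn. A row lasts 1/10 s, in which the tool goes at most 50 mm and 8.59 degrees, less where a joint would pass 70% of its speed; a pose out of reach is approached as far as the arm can. A call with a number of a shift or a turn outside -1 to 1 is refused whole. A call with a gripper value outside its range is refused whole. The fingers move at their own pace and stop on an object; "force" is the grip in N (left out, the last holds). Time passes only in rows, so rows that repeat a pose let the fingers close. It gives the time, the measured TCP pose, the force, the opening and the grip force at its end, in the units of the state.
- bot.read_state(): the state, without advancing time (a new reading comes with each control period).
- bot.read_camera(name): name is "scene" or "top"; returns the picture (480x640x3 uint8, blue, green, red); there is no depth.
- bot.camera_params(name): a dict with "fov_y" (degrees; the focal length in pixels is half the picture's height over the tangent of half this angle, whatever the lens; pixels are square), "cx", "cy" (the principal point, pixels), "D" ([k1, k2, p1, p2, k3] as OpenCV has them; the pictures are not rectified), "rvec" (rotation vector, rad) and "tvec" (3), from world to camera coordinates, as OpenCV has them. Camera axes: x right, y down, z forward; pixel columns grow to the right and rows downward; lengths in m; the calibration is good to about 2 mm. A picture is of the moment at which its call begins. camera_params takes no time and is no camera call.
- bot.finish_job(): hands the job in; it is judged then, once.
The state is a dict: "time": time; "q": joint angles; "joint_vel": joint speeds; "joint_torque": joint torques, N m; "tool_pos": TCP position; "tcp_rot": TCP orientation; "wrist_force": force on the tool from outside, world axes, zero at the start; "torque": the same for the moment, N m; "width": opening from 0.0 (shut) to 1.0 (fully open); "grip_force": force on a finger pad.
Only numpy, scipy, OpenCV 4.12 (cv2) and the standard library are available. Lean on these libraries where they do the work, as an engineer would, in place of code of your own. Each camera call takes 0.05 s, during which the arm holds its last target. There are 200 camera calls.

## Working session

There is one attempt and no reset: what is moved stays moved. The work goes in short steps, Python scripts to look and compute and a tool call to move; the robot and the scene stay as the last step left them, time stands still between calls to the robot, and variables do not carry over. Pictures are saved under pics/ and viewed, at most 10 in all, crops included, and the job is handed in when it is done.

Besides the shell and the picture viewer there is one more tool, called in YAML: its name, and indented under it one key for each argument. play_rows: Moves the arm, as the interface text tells. Its arguments: {"type":"object","properties":{"commands":{"type":"array"},"force":{"type":"number"}},"required":["commands"]}

```bash
mkdir -p pics; python3 - <<'E'
from workcell import bot
import cv2
for n in("scene","top"):
    cv2.imwrite(f"pics/{n}0.png",bot.read_camera(n)); print(n,bot.camera_params(n))
s=bot.read_state();print(s)
E
```

```text
scene {'fov_y': 49.29140056179639, 'cx': 324.1083766855967, 'cy': 239.31990293607458, 'D': array([-0.08120529,  0.        ,  0.        ,  0.        ,  0.        ]), 'rvec': array([ 1.69952036,  2.14039641, -0.63166036]), 'tvec': array([ 0.13744032, -0.47299451,  1.18227195])}
top {'fov_y': 53.61149137121515, 'cx': 314.5986872257719, 'cy': 235.90180254341251, 'D': array([-0.0583675,  0.       ,  0.       ,  0.       ,  0.       ]), 'rvec': array([ 2.06793377, -2.12302549,  0.14445363]), 'tvec': array([0.03954245, 0.60005343, 0.60510185])}
{'time': 0.1, 'q': array([ 1.08309047e+00,  2.64708519e-01,  1.60527125e+00, -2.68468176e-05,
        1.27373093e+00, -3.69037998e-02]), 'joint_vel': array([ 6.29560102e-04, -2.30859249e-03, -1.53260537e-03,  1.83118663e-06,
       -8.67609764e-04,  7.01824955e-04]), 'joint_torque': array([ 1.36478906e-03, -5.16706145e+01, -3.68590093e+01,  7.18644719e-05,
        6.17023412e-03, -3.87972295e-05]), 'tool_pos': array([0.29380276, 0.60699914, 0.25504754]), 'tcp_rot': array([-0.70200772, -3.06161466,  0.00322313]), 'wrist_force': array([ 0.24823721,  0.19257672, -0.45728381]), 'torque': array([ 0.01528318,  0.01929645, -0.00452508]), 'grip_force': 0.0, 'width': 0.9989786376694515}
```

View pics/scene0.png

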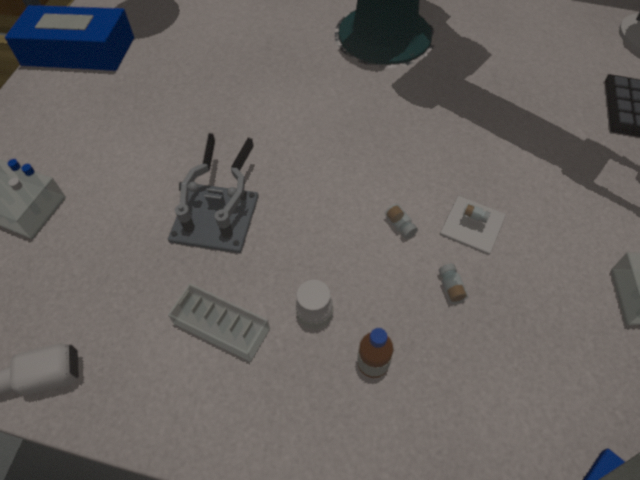

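View pics/top0.png

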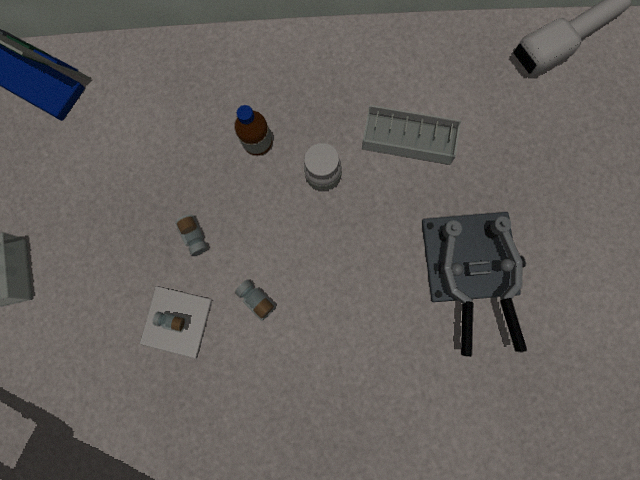

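The pictures show the robot's base at the top of the scene view and the press at scene (215,205) / top (475,265), its handles reaching toward the robot. The slides are at top (410,135), the jar at (322,165) and the reagent at (252,130).
Candidates for the vial, by top pixel: (168,321) on the white rest, (193,236) lying on the bench and (255,298) lying on the bench. The one on the rest looks smallest and fits the description, so I check it in a close crop.

```bash
python3 - <<'E'
import cv2,numpy as np
t=cv2.imread("pics/top0.png");s=cv2.imread("pics/scene0.png")
r=lambda im,x,y,w,h:cv2.convertScaleAbs(cv2.resize(im[y:y+h,x:x+w],(400,300),interpolation=cv2.INTER_CUBIC),alpha=1.7)
cv2.imwrite("pics/crop1.png",np.vstack([np.hstack([r(t,130,275,100,75),r(s,435,185,80,60)]),np.hstack([r(t,400,200,160,120),r(s,150,130,160,120)])]))
E
```

```text
(no output)
```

View pics/crop1.png

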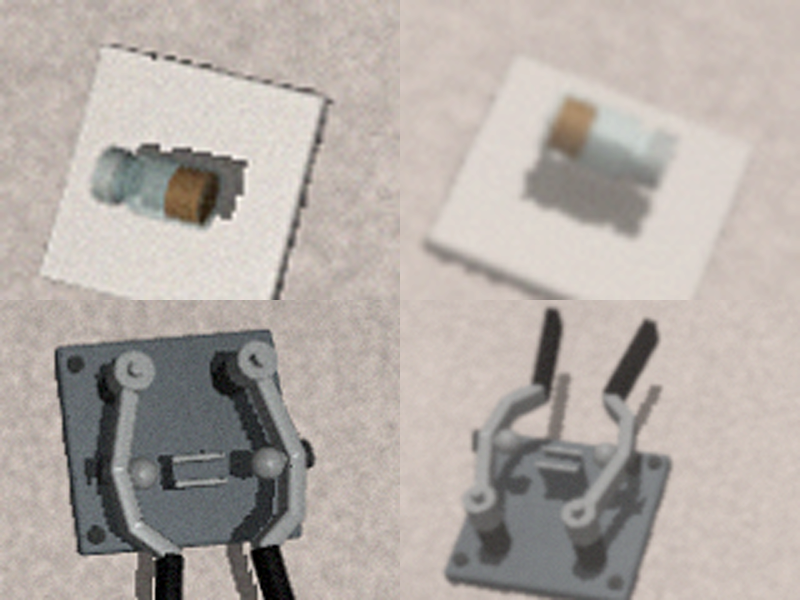

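The crop confirms the vial on the rest. In the top view its pale knob (cap) and neck point left and the amber band is at the right end. The press's pin tops are at about top (453,228) and (503,224), and its rails centre on about (480,268). Now I measure.

```bash
cat > h.py <<'E'
from workcell import bot
import cv2,numpy as np
from scipy.spatial.transform import Rotation as R
def cam(n):
    p=bot.camera_params(n);f=240/np.tan(np.radians(p["fov_y"])/2)
    return np.array([[f,0,p["cx"]],[0,f,p["cy"]],[0,0,1]]),p
def ray(n,px,z):
    K,p=cam(n);u=cv2.undistortPoints(np.array(px,float).reshape(-1,1,2),K,p["D"]).reshape(-1,2)
    M=cv2.Rodrigues(p["rvec"])[0];o=-M.T@p["tvec"];d=np.c_[u,np.ones(len(u))]@M
    return o+d*((z-o[2])/d[:,2])[:,None]
def proj(n,P):
    K,p=cam(n);return cv2.projectPoints(np.array(P,float).reshape(-1,1,3),p["rvec"],p["tvec"],K,p["D"])[0].reshape(-1,2)
E
python3 - <<'E'
from h import *
np.set_printoptions(precision=4,suppress=True)
for n in("top","scene"):
    p=bot.camera_params(n);M=cv2.Rodrigues(p["rvec"])[0];print(n,-M.T@p["tvec"],M[2])
im={n:cv2.imread(f"pics/{n}0.png") for n in("top","scene")}
# rest foot: bright mask, top face z=8mm
for n,(x,y,w,h) in {"top":(130,275,100,90),"scene":(430,185,85,75)}.items():
    c=im[n][y:y+h,x:x+w];g=c.min(2);b=cv2.GaussianBlur(g,(3,3),0)
    m=(b>cv2.threshold(b,0,255,cv2.THRESH_OTSU)[0]).astype(np.uint8)
    cs=max(cv2.findContours(m,0,2)[0],key=cv2.contourArea)
    r=cv2.minAreaRect(cs);bx=cv2.boxPoints(r)+[x,y]
    P=ray(n,bx,.008);print(n,"rest px",bx.tolist(),"\n",P,P.mean(0),np.linalg.norm(np.diff(P,axis=0),axis=1))
    hsv=cv2.cvtColor(c,cv2.COLOR_BGR2HSV)
    br=((hsv[...,0]<20)&(hsv[...,1]>90)).astype(np.uint8)
    gl=((c[...,0].astype(int)-c[...,2]>4)).astype(np.uint8)
    gl=cv2.morphologyEx(gl,cv2.MORPH_OPEN,np.ones((2,2)))
    for nm,q in(("brown",br),("glass",gl)):
        cc=max(cv2.findContours(q,0,2)[0],key=cv2.contourArea);rr=cv2.minAreaRect(cc)
        print(n,nm,(np.array(rr[0])+[x,y]),rr[1:],cv2.contourArea(cc)); B=ray(n,cv2.boxPoints(rr)+[x,y],.036);print(B[:,:2])
# press pins and rails
pp=ray("top",[[453.2,228],[502.8,224]],.070);print("pins",pp,np.linalg.norm(pp[1]-pp[0]))
# plate
for n,(x,y,w,h) in {"top":(410,200,130,110)}.items():
    hsv=cv2.cvtColor(im[n],cv2.COLOR_BGR2HSV)[y:y+h,x:x+w]
    q=((hsv[...,0]>90)&(hsv[...,0]<125)&(hsv[...,1]>25)).astype(np.uint8);q=cv2.morphologyEx(q,cv2.MORPH_OPEN,np.ones((3,3)))
    pts=cv2.findNonZero(q);rr=cv2.minAreaRect(cv2.convexHull(pts));bx=cv2.boxPoints(rr)+[x,y];P=ray(n,bx,.012)
    print("plate",bx.tolist(),P,P.mean(0),np.linalg.norm(np.diff(P,axis=0),axis=1))
E
```

```text
top [ 0.4738 -0.0106  0.7094] [ 0.1915  0.0518 -0.9801]
scene [1.033  0.1135 0.7487] [-0.5171 -0.134  -0.8454]
top rest px [[130.0, 275.0], [229.0, 275.0], [229.0, 364.0], [130.0, 364.0]] 
 [[0.5588 0.3106 0.008 ]
 [0.5551 0.1564 0.008 ]
 [0.425  0.155  0.008 ]
 [0.4262 0.3044 0.008 ]] [0.4913 0.2316 0.008 ] [0.1543 0.1301 0.1494]
top brown [177.2692 323.1538] ((11.57085132598877, 11.96308422088623), 11.309932708740234) 108.5
[[0.4781 0.234 ]
 [0.4946 0.231 ]
 [0.4911 0.2142]
 [0.4746 0.2172]]
top glass [164.25 320.75] ((8.485280990600586, 12.020814895629883), 45.0) 55.0
[[0.4867 0.2541]
 [0.4986 0.2419]
 [0.4899 0.2328]
 [0.478  0.2449]]
scene rest px [[430.0, 185.0], [514.0, 185.0], [514.0, 259.0], [430.0, 259.0]] 
 [[0.4254 0.1549 0.008 ]
 [0.3909 0.3035 0.008 ]
 [0.5477 0.3095 0.008 ]
 [0.5784 0.1739 0.008 ]] [0.4856 0.2355 0.008 ] [0.1526 0.1569 0.139 ]
scene brown [469. 208.] ((4.0, 4.0), 90.0) 12.0
[[0.479  0.2198]
 [0.4775 0.2264]
 [0.4858 0.2271]
 [0.4873 0.2205]]Traceback (most recent call last):
  File "<stdin>", line 18, in <module>
ValueError: max() iterable argument is empty
```

```bash
python3 - <<'E'
from h import *
np.set_printoptions(precision=4,suppress=True,linewidth=200)
im={n:cv2.imread(f"pics/{n}0.png") for n in("top","scene")}
for n,(x,y,w,h) in {"top":(130,275,100,90),"scene":(430,185,85,75)}.items():
    c=im[n][y:y+h,x:x+w];b=cv2.GaussianBlur(c.min(2),(5,5),0)
    bg=np.median(b[:5]);hi=np.percentile(b,92)
    m=(b>(bg+hi)/2).astype(np.uint8);m=cv2.morphologyEx(m,cv2.MORPH_OPEN,np.ones((3,3)))
    cs=max(cv2.findContours(m,0,2)[0],key=cv2.contourArea);r=cv2.minAreaRect(cs);hull=cv2.convexHull(cs)
    q=cv2.approxPolyDP(hull,6,True).reshape(-1,2)+[x,y];P=ray(n,q,.008)
    print(n,bg,hi,q.tolist(),"\n",P[:,:2],P.mean(0),np.linalg.norm(P-np.roll(P,1,0),axis=1))
hsv=cv2.cvtColor(im["top"],cv2.COLOR_BGR2HSV)
x,y,w,h=410,200,130,110
c=hsv[y:y+h,x:x+w];q=((c[...,0]>90)&(c[...,0]<125)&(c[...,1]>25)).astype(np.uint8);q=cv2.morphologyEx(q,cv2.MORPH_OPEN,np.ones((3,3)))
q=max(cv2.findContours(cv2.morphologyEx(q,cv2.MORPH_CLOSE,np.ones((9,9))),0,2)[0],key=cv2.contourArea)
bx=cv2.boxPoints(cv2.minAreaRect(q))+[x,y];P=ray("top",bx,.012)
print("plate",bx.tolist(),P[:,:2],P.mean(0),np.linalg.norm(P-np.roll(P,1,0),axis=1))
pp=ray("top",[[453.2,228],[502.8,224]],.070);print("pins",pp,np.linalg.norm(pp[1]-pp[0]))
ps=ray("scene",[[150+77/2.5,130+198/2.5],[150+177/2.5,130+212/2.5]],.070);print("pins scene",ps,np.linalg.norm(ps[1]-ps[0]))
print("vial region BGR rows top")
for v in range(308,336,2): print(v,' '.join('%d/%d'%(im["top"][v,u,0],im["top"][v,u,2]) for u in range(150,190,2)))
E
```

```text
top 102.0 122.0 [[156, 288], [208, 300], [194, 356], [141, 343]] 
 [[0.5381 0.2686]
 [0.5184 0.1878]
 [0.437  0.2073]
 [0.4566 0.2887]] [0.4875 0.2381 0.008 ] [0.0839 0.0832 0.0838 0.0837]
scene 109.0 121.0 [[458, 197], [503, 213], [490, 249], [443, 231]] 
 [[0.4411 0.2067]
 [0.4581 0.2869]
 [0.5371 0.2692]
 [0.5189 0.1886]] [0.4888 0.2378 0.008 ] [0.0799 0.082  0.081  0.0827]Traceback (most recent call last):
  File "<stdin>", line 14, in <module>
ValueError: max() iterable argument is empty
```

```bash
python3 - <<'E'
from h import *
np.set_printoptions(precision=4,suppress=True,linewidth=200)
im={n:cv2.imread(f"pics/{n}0.png") for n in("top","scene")}
T=im["top"];hsv=cv2.cvtColor(T,cv2.COLOR_BGR2HSV)
print(T[285:288,478:481].tolist(),T[250,415],hsv[286,479])
for n,(x,y,w,h) in {"top":(410,200,130,110),"scene":(155,170,115,90)}.items():
    c=im[n][y:y+h,x:x+w].astype(int)
    q=(cv2.GaussianBlur((c[...,0]-c[...,2]).astype(np.float32),(5,5),0)>1).astype(np.uint8)
    q=cv2.morphologyEx(q,cv2.MORPH_CLOSE,np.ones((9,9)));q=cv2.morphologyEx(q,cv2.MORPH_OPEN,np.ones((5,5)))
    k=max(cv2.findContours(q,0,2)[0],key=cv2.contourArea);k=cv2.approxPolyDP(cv2.convexHull(k),5,True).reshape(-1,2)+[x,y]
    P=ray(n,k,.012);print(n,"plate",k.tolist(),P[:,:2],P.mean(0),np.linalg.norm(P-np.roll(P,1,0),axis=1))
pp=ray("top",[[453.2,228],[502.8,224]],.070);print("pins",pp,np.linalg.norm(pp[1]-pp[0]))
ps=ray("scene",[[150+77/2.5,130+198/2.5],[150+177/2.5,130+212/2.5]],.070);print("pins scene",ps,np.linalg.norm(ps[1]-ps[0]))
rl=ray("top",[[400+175/2.5,200+158/2.5],[400+225/2.5,200+154/2.5],[400+228/2.5,200+182/2.5],[400+178/2.5,200+187/2.5]],.047);print("rails",rl,rl.mean(0))
for v in range(308,336,2): print(v,' '.join('%d/%d'%(T[v,u,0],T[v,u,2]) for u in range(150,192,2)))
E
```

```text
[[[66, 64, 62], [67, 63, 58], [71, 69, 64]], [[67, 63, 59], [66, 66, 59], [63, 62, 59]], [[65, 63, 60], [72, 66, 63], [64, 61, 56]]] [102 106 112] [90 27 66]
top plate [[507, 213], [520, 257], [519, 293], [470, 309], [432, 300], [423, 220]] [[ 0.6357 -0.2618]
 [ 0.5689 -0.2744]
 [ 0.5165 -0.2678]
 [ 0.4958 -0.1954]
 [ 0.5102 -0.1418]
 [ 0.629  -0.1363]] [ 0.5594 -0.2129  0.012 ] [0.1257 0.0679 0.0528 0.0753 0.0555 0.119 ]
scene plate [[254, 196], [239, 249], [173, 240], [189, 192], [216, 188]] [[ 0.5218 -0.1448]
 [ 0.632  -0.1362]
 [ 0.6402 -0.251 ]
 [ 0.5387 -0.2616]
 [ 0.5196 -0.217 ]] [ 0.5704 -0.2021  0.012 ] [0.0723 0.1106 0.1151 0.1021 0.0485]
pins [[ 0.6036 -0.166   0.07  ]
 [ 0.607  -0.2337  0.07  ]] 0.06779146730164827
pins scene [[ 0.6132 -0.2323  0.07  ]
 [ 0.6094 -0.1651  0.07  ]] 0.06737130888402862
rails [[ 0.5576 -0.1911  0.047 ]
 [ 0.559  -0.2189  0.047 ]
 [ 0.5434 -0.2192  0.047 ]
 [ 0.5414 -0.1914  0.047 ]] [ 0.5504 -0.2052  0.047 ]
308 120/127 118/128 115/127 119/128 118/127 123/131 121/130 124/131 126/134 125/131 121/127 118/125 128/129 124/132 121/131 121/129 122
[... 1289 characters left out ...]
8/30 15/29 54/55 52/58 58/64 128/135
328 117/128 123/131 119/129 124/130 121/126 122/127 120/127 102/105 105/103 105/102 107/101 39/69 35/65 38/70 40/73 16/32 35/44 73/79 54/56 131/139 124/132
330 123/130 123/128 120/128 119/130 125/129 120/126 124/133 121/127 123/129 125/132 113/121 108/110 100/103 65/77 52/71 20/30 80/80 125/134 128/137 127/134 126/132
332 120/128 114/121 119/130 120/131 122/129 124/131 120/128 124/130 121/128 120/128 119/130 121/130 121/129 124/130 121/127 107/111 125/131 119/129 120/129 124/133 121/128
334 118/127 123/126 121/130 119/126 123/130 118/128 122/128 120/127 119/128 122/129 123/130 121/128 125/132 121/131 125/133 127/135 122/131 123/132 121/127 124/132 121/128
```

```bash
python3 - <<'E'
from h import *
np.set_printoptions(precision=4,suppress=True,linewidth=200)
P=ray("top",[[163.5,320.5],[179.5,324.]],.047);print("rims",P,P.mean(0),np.linalg.norm(P[1]-P[0]))
c=np.array([.488,.238]);u=np.array([.237,.971]);u/=np.linalg.norm(u);v=np.array([u[1],-u[0]])
for p in P: print("along,across",(p[:2]-c)@u,(p[:2]-c)@v)
k=ray("top",[[153.5,319],[160,319.5]],.046);print("cap",[(p[:2]-c)@u for p in k])
S=cv2.imread("pics/scene0.png")
for r in range(202,226,2): print(r,' '.join('%d/%d'%(S[r,q,0],S[r,q,2]) for q in range(460,496,2)))
s=bot.read_state();M=R.from_rotvec(s["tcp_rot"]).as_matrix();print(M)
E
```

```text
rims [[0.4884 0.2404 0.047 ]
 [0.4832 0.217  0.047 ]] [0.4858 0.2287 0.047 ] 0.023924166383880202
along,across 0.00239967550747386 -0.00017275001446728596
along,across -0.021519997586386848 0.0002909052954555872
cap [np.float64(0.017603236022462023), np.float64(0.008134331922446116)]
202 121/131 122/131 120/129 120/128 121/130 120/128 120/129 119/128 113/123 109/120 107/117 107/118 108/119 109/118 111/122 109/120 109/120 108/120
204 120/129 123/132 121/129 117/123 93/109 104/114 112/120 119/127 119/128 118/128 116/125 111/121 106/116 108/118 111/121 108/120 109/119 109/120
206 122/130 121/130 120/127 105/114 65/100 61/98 74/100 102/112 117/121 119/125 119/128 120/129 118/127 113/123 111/121 111/123 107/119 109/120
208 122/130 121/129 112/117 81/102 62/98 64/101 67/102 101/109 120/119 120/119 118/120 118/123 120/128 120/129 120/128 118/127 111/121 110/121
210 123/131 121/128 98/105 60/87 56/87 59/92 72/97 113/116 121/120 121/120 120/120 119/121 119/126 115/123 118/125 121/130 121/129 118/127
212 120/129 115/122 82/90 49/72 51/75 53/80 74/87 100/99 111/110 118/117 121/119 118/117 119/1
[... 169 characters left out ...]
2/130
216 122/128 106/113 79/84 93/99 69/77 60/70 75/76 78/78 82/82 84/84 87/87 97/98 101/102 104/106 109/112 117/125 121/129 122/130
218 112/121 83/90 74/79 76/80 71/78 73/79 74/78 74/75 75/76 78/79 77/77 78/79 82/85 90/94 110/116 121/129 120/129 121/129
220 87/93 73/78 73/78 74/79 71/78 73/80 74/80 73/80 73/77 69/74 73/78 68/73 73/75 87/90 116/124 121/129 121/130 121/131
222 86/93 72/80 73/79 74/81 72/79 72/78 73/78 74/79 73/78 75/81 75/81 83/90 83/90 96/102 122/130 121/130 121/129 122/129
224 93/99 80/84 75/81 72/79 72/77 73/79 71/77 71/77 72/78 73/79 73/78 75/81 91/98 118/125 122/130 121/129 122/130 122/130
[[-0.9001  0.4357 -0.001 ]
 [ 0.4357  0.9001 -0.0019]
 [ 0.0001 -0.0021 -1.    ]]
```

```bash
cat >> h.py <<'E'
def rel(p,yaw,base=None):
    """row for TCP at p, pointing down, tool y at world angle yaw; base=(pos,R) commanded, else measured"""
    s=bot.read_state();M=R.from_rotvec(s["tcp_rot"]).as_matrix() if base is None else base[1]
    q=s["tool_pos"] if base is None else base[0]
    y=np.array([np.cos(yaw),np.sin(yaw),0]);z=np.array([0,0,-1.]);T=np.c_[np.cross(y,z),y,z]
    return np.round(np.r_[M.T@(np.array(p)-q)/.6,R.from_matrix(M.T@T).as_rotvec()/np.pi],4).tolist()
E
python3 - <<'E'
from h import *
print(rel([.486,.230,.15],-.239),rel([.486,.230,.042],-.239))
E
```

```text
[-0.5621, -0.4256, 0.176, -0.0006, 0.0004, 0.4326] [-0.5621, -0.4252, 0.356, -0.0006, 0.0004, 0.4326]
```

play_rows:
  commands:
    - [[-0.562,-0.4255,0.176,-0.0006,0.0004,0.4326,-1],[-0.562,-0.4255,0.176,-0.0006,0.0004,0.4326,-1],[-0.562,-0.4255,0.176,-0.0006,0.0004,0.4326,-1],[-0.562,-0.4255,0.176,-0.0006,0.0004,0.4326,-1],[-0.562,-0.4255,0.176,-0.0006,0.0004,0.4326,-1],[-0.562,-0.4255,0.176,-0.0006,0.0004,0.4326,-1],[-0.562,-0.4255,0.176,-0.0006,0.0004,0.4326,-1],[-0.562,-0.4255,0.176,-0.0006,0.0004,0.4326,-1]]
  force: 25

```text
time: 0.9
tool_pos: [0.4707, 0.2599, 0.1587]
tcp_rot: [-2.314, -2.124, -0.002]
wrist_force: [1.5, 0.7, -0.2]
width: 0.999
grip_force: 0.0
```

play_rows:
  commands:
    - [[0,0,0,0,0,0.03,-1],[0,0,0,0,0,0.0326,-1],[0,0,0,0,0,0.0326,-1],[0,0,0,0,0,0.0326,-1],[0,0,0,0,0,0.0326,-1],[0,0,0,0,0,0.0326,-1]]

```text
time: 1.5
tool_pos: [0.4703, 0.2628, 0.1596]
tcp_rot: [-2.412, -2.012, -0.003]
wrist_force: [-0.4, 0.5, 0.4]
width: 1.001
grip_force: 0.0
```

```bash
python3 - <<'E'
from h import *
s=bot.read_state();print(s["time"],s["tool_pos"],s["q"])
print(rel([.486,.230,.15],-.239),rel([.486,.230,.042],-.239))
E
```

```text
1.5 [0.47025729 0.26282531 0.15962619] [4.62721357e-01 8.81677031e-02 1.99639804e+00 1.32192826e-03
 1.05507846e+00 6.42222978e-01]
[-0.0492, 0.0356, 0.016, 0.0003, -0.0007, 0.0187] [-0.0495, 0.0354, 0.196, 0.0003, -0.0007, 0.0187]
```

play_rows:
  commands:
    - [[-0.0492,0.0356,0.016,0,0,0.0187,-1],[-0.0492,0.0356,0.016,0,0,0.0187,-1],[-0.0492,0.0356,0.08,0,0,0.0187,-1],[-0.0492,0.0356,0.13,0,0,0.0187,-1],[-0.0492,0.0356,0.18,0,0,0.0187,-1],[-0.0492,0.0356,0.196,0,0,0.0187,-1],[-0.0492,0.0356,0.196,0,0,0.0187,-1],[-0.0492,0.0356,0.196,0,0,0.0187,-1]]

```text
time: 2.3
tool_pos: [0.4871, 0.2299, 0.0428]
tcp_rot: [-2.472, -1.939, -0.005]
wrist_force: [0.9, 0.2, 0.6]
width: 1.0
grip_force: 0.0
```

```bash
python3 - <<'E'
from h import *
s=bot.read_state();print(s["time"],s["tool_pos"],s["q"])
print(rel([.486,.230,.042],-.239))
t=bot.read_camera("top");c=bot.read_camera("scene")
r=lambda im,x,y,w,h:cv2.convertScaleAbs(cv2.resize(im[y:y+h,x:x+w],(400,300),interpolation=cv2.INTER_CUBIC),alpha=1.7)
cv2.imwrite("pics/crop2.png",np.hstack([r(t,130,275,100,75),r(c,435,185,80,60)]))
E
```

```text
2.3 [0.48705376 0.22988032 0.04280409] [3.93977473e-01 2.38207805e-01 2.07504640e+00 1.71458690e-03
 8.25437999e-01 6.33295783e-01]
[-0.0002, -0.0018, 0.0013, 0.0005, -0.0009, -0.0005]
```

View pics/crop2.png

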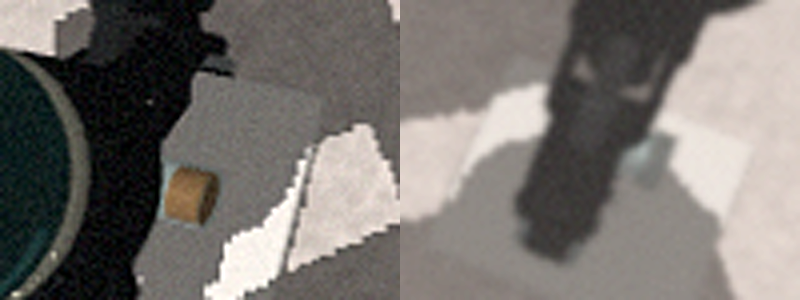

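The view shows the fingers astride the vial. The amber end sticks out at top crop (190,195) and the cap at scene crop (650,155), clear of the finger, so I close.

play_rows:
  commands:
    - [[0,-0.0015,0.0013,0,0,0,0],[0,-0.0015,0.0013,0,0,0,0.4],[0,-0.0015,0.0013,0,0,0,1],[0,-0.0015,0.0013,0,0,0,1],[0,-0.0015,0.0013,0,0,0,1],[0,-0.0015,0.0013,0,0,0,1],[0,-0.0015,0.0013,0,0,0,1],[0,-0.0015,0.0013,0,0,0,1]]
  force: 25

```text
time: 3.2
tool_pos: [0.4861, 0.2295, 0.0413]
tcp_rot: [-2.472, -1.938, -0.005]
wrist_force: [3.0, -1.5, 2.2]
width: 0.247
grip_force: 25.7
```

```bash
python3 - <<'E'
from h import *
print(rel([.486,.230,.15],-.239),rel([.551,-.211,.15],.053))
E
```

```text
[0.0012, -0.0001, -0.1811, 0.0005, -0.0008, -0.0007] [-0.6866, 0.2806, -0.1823, 0.0006, -0.0007, -0.0936]
```

play_rows:
  commands:
    - [[0,0,-0.05,0,0,0,1],[0,0,-0.1,0,0,0,1],[0,0,-0.16,0,0,0,1],[-0.08,0.033,-0.181,0,0,-0.01,1],[-0.16,0.065,-0.182,0,0,-0.02,1],[-0.24,0.098,-0.182,0,0,-0.035,1],[-0.32,0.13,-0.182,0,0,-0.045,1],[-0.4,0.163,-0.182,0,0,-0.06,1]]

```text
time: 4.0
tool_pos: [0.5203, -0.0182, 0.1493]
tcp_rot: [-2.275, -2.163, -0.002]
wrist_force: [1.0, 0.5, -2.0]
width: 0.248
grip_force: 25.9
```

```bash
python3 - <<'E'
from h import *
s=bot.read_state();print(s["width"],s["grip_force"],rel([.551,-.211,.15],.053),rel([.551,-.211,.105],.053))
E
```

```text
0.24798927136142845 25.855379104614258 [-0.3184, 0.0674, -0.002, -0.0003, -0.0008, -0.033] [-0.3186, 0.0674, 0.073, -0.0003, -0.0008, -0.033]
```

play_rows:
  commands:
    - [[-0.08,0.017,0,0,0,-0.008,1],[-0.16,0.034,0,0,0,-0.016,1],[-0.24,0.05,0,0,0,-0.025,1],[-0.31,0.067,0,0,0,-0.033,1],[-0.3185,0.0674,0.02,0,0,-0.033,1],[-0.3185,0.0674,0.06,0,0,-0.033,1],[-0.3185,0.0674,0.073,0,0,-0.033,1],[-0.3185,0.0674,0.073,0,0,-0.033,1]]

```text
time: 4.8
tool_pos: [0.5494, -0.208, 0.103]
tcp_rot: [-2.159, -2.273, 0.0]
wrist_force: [0.1, -0.3, 0.0]
width: 0.25
grip_force: 25.9
```

```bash
python3 - <<'E'
from h import *
s=bot.read_state();print(s["time"],s["tool_pos"],s["tcp_rot"],rel([.551,-.211,.105],.053))
t=bot.read_camera("top");c=bot.read_camera("scene");cv2.imwrite("pics/top2.png",t);cv2.imwrite("pics/scene2.png",c)
r=lambda im,x,y,w,h:cv2.convertScaleAbs(cv2.resize(im[y:y+h,x:x+w],(400,300),interpolation=cv2.INTER_CUBIC),alpha=1.7)
cv2.imwrite("pics/crop3.png",np.hstack([r(t,420,210,120,90),r(c,155,140,120,90)]))
E
```

```text
4.8 [ 0.54940597 -0.20795079  0.10295079] [-2.15929925e+00 -2.27292994e+00  7.68395054e-05] [-0.0052, 0.0024, -0.0035, -0.0014, -0.0015, -0.0006]
```

View pics/crop3.png

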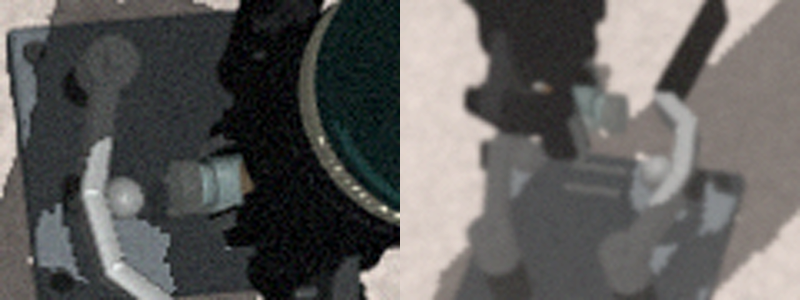

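```bash
python3 - <<'E'
from h import *
np.set_printoptions(precision=4,suppress=True,linewidth=200)
im={n:cv2.imread(f"pics/{n}0.png") for n in("top","scene")}
G={n:cv2.GaussianBlur(cv2.cvtColor(im[n],cv2.COLOR_BGR2GRAY),(3,3),0) for n in im}
a=ray("top",[[457.6,269.2],[507.2,264.8],[457.5,269]],.055);print("studs top",a,np.linalg.norm(a[1]-a[0]))
b=ray("scene",[[150+107/2.5,130+138/2.5],[150+205/2.5,130+152/2.5]],.055);print("studs scene R,L",b,np.linalg.norm(b[1]-b[0]))
for n in("top","scene"):
    x,y,w,h=(440,250,90,40) if n=="top" else (175,185,85,50)
    g=cv2.resize(im[n][y:y+h,x:x+w],None,fx=6,fy=6,interpolation=cv2.INTER_CUBIC)
    g=cv2.cvtColor(g,cv2.COLOR_BGR2GRAY)
    c=cv2.HoughCircles(cv2.GaussianBlur(g,(7,7),2),cv2.HOUGH_GRADIENT,1,60,param1=60,param2=12,minRadius=24,maxRadius=42)
    if c is not None:
        c=c[0][:6];px=(c[:,:2]+.5)/6-.5+[x,y];P=ray(n,px,.055)
        for q,p,rr in zip(px,P,c[:,2]):print(n,q,p[:2],rr/6)
# vial in hand
tc=bot.read_state()["tool_pos"];print("tcp",tc)
k=ray("top",[[470.4,266]],.107);print("cap end top rim",k)
k=ray("scene",[[223.1,173]],.097);print("cap end scene",k)
print("proj predicted top: cap end/centre", proj("top",[[.5494-.0015,-.208+.0275,.097],[.5494,-.208,.097]]), proj("scene",[[.548,-.1805,.097],[.5494,-.208,.097]]))
print("rails scene z47", ray("scene",[[155+175*.3,140+165*.3],[155+232*.3,140+170*.3],[155+225*.3,140+190*.3],[155+167*.3,140+188*.3]],.047))
E
```

```text
studs top [[ 0.5489 -0.1713  0.055 ]
 [ 0.5528 -0.2395  0.055 ]
 [ 0.5492 -0.1712  0.055 ]] 0.0683404811037044
studs scene R,L [[ 0.5524 -0.2387  0.055 ]
 [ 0.5493 -0.1692  0.055 ]] 0.06951951088365277
top [519.1667 259.8333] [ 0.5592 -0.2566] 5.0499997
tcp [ 0.5515 -0.2087  0.1056]
cap end top rim [[ 0.5465 -0.1749  0.107 ]]
cap end scene [[ 0.5473 -0.178   0.097 ]]
proj predicted top: cap end/centre [[472.5967 265.7668]
 [493.9513 263.9497]] [[221.5013 173.0805]
 [205.2929 170.918 ]]
rails scene z47 [[ 0.5502 -0.2145  0.047 ]
 [ 0.5469 -0.1847  0.047 ]
 [ 0.5597 -0.184   0.047 ]
 [ 0.565  -0.2134  0.047 ]]
```

The picture shows the cap (grey), neck and glass leading the amber base, pointing to the left stud; the cap end is at top (470,266). Both views put the stud midpoint at about (0.551,-0.2048). Next I centre and lower.

```bash
python3 - <<'E'
from h import *
s=bot.read_state();print(s["tool_pos"],rel([.5514,-.213,.105],.053),rel([.5514,-.213,.061],.053))
E
```

```text
[ 0.55152574 -0.2086579   0.10555735] [-0.0072, -0.0006, 0.0009, 0.0, -0.0007, -0.0004] [-0.0074, -0.0006, 0.0742, 0.0, -0.0007, -0.0004]
```

play_rows:
  commands:
    - [[-0.0072,-0.0006,0.001,0,0,0,1],[-0.0072,-0.0006,0.02,0,0,0,1],[-0.0072,-0.0006,0.02,0,0,0,1],[-0.0072,-0.0006,0.02,0,0,0,1]]

```text
time: 5.3
tool_pos: [0.5512, -0.2136, 0.0932]
tcp_rot: [-2.163, -2.276, -0.002]
wrist_force: [0.4, -0.6, -1.1]
width: 0.244
grip_force: 25.9
```

```bash
python3 - <<'E'
from h import *
s=bot.read_state();print(s["tool_pos"],rel([.5514,-.213,.061],.053))
E
```

```text
[ 0.55121131 -0.21363263  0.09320695] [0.0009, 0.0004, 0.0537, 0.0, -0.0007, -0.0006]
```

play_rows:
  commands:
    - [[0,0,0.015,0,0,0,1],[0,0,0.03,0,0,0,1],[0,0,0.04,0,0,0,1],[0,0,0.048,0,0,0,1],[0,0,0.051,0,0,0,1],[0,0,0.052,0,0,0,1],[0,0,0.052,0,0,0,1]]

```text
time: 6.0
tool_pos: [0.5518, -0.2139, 0.0625]
tcp_rot: [-2.164, -2.277, -0.003]
wrist_force: [0.6, 0.7, -0.4]
width: 0.251
grip_force: 25.9
```

play_rows:
  commands:
    - [[0,0,0.0015,0,0,0,1],[0,0,0.003,0,0,0,1],[0,0,0.003,0,0,0,1]]

```text
time: 6.3
tool_pos: [0.5517, -0.2139, 0.0608]
tcp_rot: [-2.164, -2.277, -0.003]
wrist_force: [-0.3, -0.1, 0.0]
width: 0.246
grip_force: 25.9
```

play_rows:
  commands:
    - [[0,0,0.001,0,0,0,1],[0,0,0.002,0,0,0,1],[0,0,0.002,0,0,0,1]]

```text
time: 6.6
tool_pos: [0.5521, -0.214, 0.0603]
tcp_rot: [2.164, 2.277, 0.003]
wrist_force: [-1.4, 1.0, 4.0]
width: 0.244
grip_force: 26.4
```

play_rows:
  commands:
    - [[0,0,0,0,0,0,0.45],[0,0,0,0,0,0,0.3],[0,0,0,0,0,0,0.1],[0,0,0,0,0,0,0],[0,0,0,0,0,0,0],[0,0,-0.05,0,0,0,0],[0,0,-0.1,0,0,0,0],[0,0,-0.16,0,0,0,0]]

```text
time: 7.4
tool_pos: [0.5505, -0.2136, 0.1551]
tcp_rot: [-2.162, -2.275, -0.001]
wrist_force: [0.3, 0.2, -0.1]
width: 0.499
grip_force: 0.0
```

```bash
python3 - <<'E'
from h import *
s=bot.read_state();print(s["tool_pos"],rel([.43,-.211,.17],.053-np.pi/2))
E
```

```text
[ 0.55053094 -0.21358752  0.15512465] [0.0146, -0.2004, -0.0244, -0.0012, -0.0003, 0.4994]
```

play_rows:
  commands:
    - [[0,-0.05,-0.0244,0,0,0.05,-1],[0.01,-0.2,-0.0244,0,0,0.15,-1],[0.0146,-0.25,-0.0244,0,0,0.25,-1],[0.0146,-0.25,-0.0244,0,0,0.5,-1],[0.0146,-0.25,-0.0244,0,0,0.5,-1],[0.0146,-0.25,-0.0244,0,0,0.5,-1],[0.0146,-0.25,-0.0244,0,0,0.5,-1],[0.0146,-0.25,-0.0244,0,0,0.5,-1]]

```text
time: 8.2
tool_pos: [0.4011, -0.213, 0.1701]
tcp_rot: [-3.073, -0.648, -0.002]
wrist_force: [0.2, -0.0, -0.8]
width: 0.994
grip_force: 0.0
```

```bash
python3 - <<'E'
from h import *
s=bot.read_state();print(s["tool_pos"],rel([.40,-.211,.17],.053-np.pi/2))
E
```

```text
[ 0.40112843 -0.21297162  0.17009969] [-0.0004, -0.0038, 0.0002, -0.0004, -0.0005, 0.1154]
```

play_rows:
  commands:
    - [[0,0,0,0,0,0.1154,-1],[0,0,0,0,0,0.1154,-1],[0,0,0,0,0,0.1154,-1],[0,0,0,0,0,0.1154,-1]]

```text
time: 8.6
tool_pos: [0.4012, -0.2129, 0.17]
tcp_rot: [-3.139, -0.093, -0.001]
wrist_force: [-0.0, 0.5, 0.2]
width: 0.999
grip_force: 0.0
```

```bash
python3 - <<'E'
from h import *
s=bot.read_state();print(s["tool_pos"],s["tcp_rot"])
t=bot.read_camera("top");c=bot.read_camera("scene");cv2.imwrite("pics/top3.png",t);cv2.imwrite("pics/scene3.png",c)
r=lambda im,x,y,w,h:cv2.convertScaleAbs(cv2.resize(im[y:y+h,x:x+w],(400,300),interpolation=cv2.INTER_CUBIC),alpha=1.7)
cv2.imwrite("pics/crop4.png",np.vstack([np.hstack([r(t,400,200,160,120),r(c,150,130,160,120)]),np.hstack([r(t,440,238,80,60),r(c,180,180,80,60)])]))
E
```

```text
[ 0.40121774 -0.21290999  0.16996852] [-3.13857606e+00 -9.29271308e-02 -1.42819622e-03]
```

View pics/crop4.png

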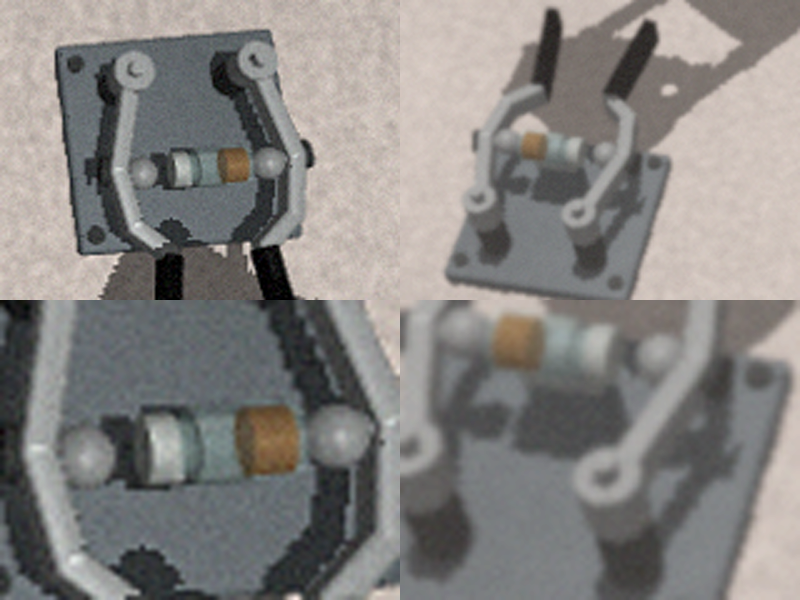

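The vial lies square in the cradle: cap toward the left stud at crop (160,450), amber base close to the right stud at (335,435). Next the handle grips.

```bash
python3 - <<'E'
from h import *
np.set_printoptions(precision=4,suppress=True)
T=cv2.imread("pics/top0.png");g=cv2.cvtColor(T,cv2.COLOR_BGR2GRAY)
for v in (312,318,324,330):
    m=g[v]<28;u=np.where(m[440:540])[0]+440
    sp=np.split(u,np.where(np.diff(u)>3)[0]+1);sp=[s for s in sp if len(s)>3]
    for s in sp: print(v,s[0],s[-1],ray("top",[[s[0],v],[s[-1],v]],.066)[:,:2].ravel())
print(rel([.492,-.208,.17],.053-np.pi/2),rel([.492,-.208,.057],.053-np.pi/2))
E
```

```text
312 462 472 [ 0.4904 -0.1702  0.4901 -0.1834]
312 504 514 [ 0.4888 -0.2257  0.4884 -0.2389]
318 462 471 [ 0.4826 -0.1697  0.4822 -0.1815]
318 506 516 [ 0.4809 -0.2276  0.4805 -0.2408]
324 462 471 [ 0.4747 -0.1691  0.4744 -0.1809]
324 507 518 [ 0.473  -0.2283  0.4726 -0.2428]
330 462 471 [ 0.4669 -0.1685  0.4666 -0.1803]
330 509 520 [ 0.4652 -0.2302  0.4647 -0.2447]
[0.1514, 0.001, 0.0001, -0.0005, -0.0003, 0.0025] [0.1513, 0.0013, 0.1885, -0.0005, -0.0003, 0.0025]
```

play_rows:
  commands:
    - [[0.08,0.001,0,0,0,0,-1],[0.151,0.001,0,0,0,0,-1],[0.151,0.001,0,0,0,0,-1],[0.151,0.001,0.06,0,0,0,-1],[0.151,0.001,0.1,0,0,0,-1],[0.151,0.001,0.12,0,0,0,-1],[0.151,0.001,0.12,0,0,0,-1]]

```text
time: 9.4
tool_pos: [0.4898, -0.2073, 0.096]
tcp_rot: [-3.136, -0.094, 0.005]
wrist_force: [-0.6, -0.0, 0.5]
width: 0.998
grip_force: 0.0
```

```bash
python3 - <<'E'
from h import *
s=bot.read_state();print(s["tool_pos"],s["wrist_force"],rel([.492,-.2075,.057],.053-np.pi/2))
E
```

```text
[ 0.48980399 -0.20726394  0.09598723] [-0.5574774  -0.02458581  0.52324099] [0.0038, 0.0009, 0.065, -0.0012, 0.001, 0.0022]
```

play_rows:
  commands:
    - [[0.003,0,0.02,0,0,0,-1],[0.003,0,0.04,0,0,0,-1],[0.003,0,0.055,0,0,0,-1],[0.003,0,0.065,0,0,0,-1],[0.003,0,0.065,0,0,0,-1],[0.003,0,0.065,0,0,0,-1]]
  force: 20

```text
time: 10.0
tool_pos: [0.4937, -0.2079, 0.059]
tcp_rot: [-3.139, -0.093, -0.001]
wrist_force: [0.0, -0.4, 0.5]
width: 1.0
grip_force: 0.0
```

play_rows:
  commands:
    - [[0,0,0,0,0,0,-0.7],[0,0,0,0,0,0,-0.5],[0,0,0,0,0,0,-0.4],[0,0,0,0,0,0,-0.35],[0,0,0,0,0,0,-0.3],[0,0,0,0,0,0,-0.25],[0,0,0,0,0,0,-0.2],[0,0,0,0,0,0,-0.2]]
  force: 20

```text
time: 10.8
tool_pos: [0.4941, -0.208, 0.0593]
tcp_rot: [-3.139, -0.093, -0.003]
wrist_force: [1.6, -0.2, 2.0]
width: 0.601
grip_force: 1.6
```

play_rows:
  commands:
    - [[0,0,0,0,0,0,-0.17],[0,0,0,0,0,0,-0.14],[0,0,0,0,0,0,-0.11],[0,0,0,0,0,0,-0.09],[0,0,0,0,0,0,-0.07],[0,0,0,0,0,0,-0.05],[0,0,0,0,0,0,-0.03],[0,0,0,0,0,0,-0.03]]
  force: 20

```text
time: 11.6
tool_pos: [0.4939, -0.2081, 0.0594]
tcp_rot: [-3.139, -0.093, -0.002]
wrist_force: [0.8, -0.7, 5.7]
width: 0.522
grip_force: 6.8
```

play_rows:
  commands:
    - [[0,0,0,0,0,0,-0.02],[0,0,0,0,0,0,-0.01],[0,0,0,0,0,0,0],[0,0,0,0,0,0,0]]
  force: 20

```text
time: 12.0
tool_pos: [0.494, -0.2082, 0.0597]
tcp_rot: [-3.139, -0.093, -0.002]
wrist_force: [0.8, -0.8, 5.8]
width: 0.499
grip_force: 10.3
```

play_rows:
  commands:
    - [[0,0,0,0,0,0,0.01],[0,0,0,0,0,0,0.02],[0,0,0,0,0,0,0.02],[0,0,0,0,0,0,0.02]]
  force: 21

```text
time: 12.4
tool_pos: [0.494, -0.2083, 0.0597]
tcp_rot: [-3.139, -0.093, -0.002]
wrist_force: [0.2, -0.3, 6.9]
width: 0.494
grip_force: 12.9
```

play_rows:
  commands:
    - [[0,0,0,0,0,0,0.03],[0,0,0,0,0,0,0.03],[0,0,0,0,0,0,0.03]]
  force: 21

```text
time: 12.7
tool_pos: [0.494, -0.2083, 0.0598]
tcp_rot: [-3.139, -0.093, -0.002]
wrist_force: [-0.3, -1.3, 7.5]
width: 0.49
grip_force: 14.1
```

play_rows:
  commands:
    - [[0,0,0,0,0,0,0.04],[0,0,0,0,0,0,0.05],[0,0,0,0,0,0,0.06],[0,0,0,0,0,0,0.06],[0,0,0,0,0,0,0.06]]
  force: 22

```text
time: 13.2
tool_pos: [0.4941, -0.2084, 0.06]
tcp_rot: [-3.139, -0.093, -0.003]
wrist_force: [-0.2, -0.5, 8.1]
width: 0.474
grip_force: 17.7
```

play_rows:
  commands:
    - [[0,0,0,0,0,0,0.07],[0,0,0,0,0,0,0.08],[0,0,0,0,0,0,0.09],[0,0,0,0,0,0,0.09],[0,0,0,0,0,0,0.09]]
  force: 22

```text
time: 13.7
tool_pos: [0.4941, -0.2086, 0.0601]
tcp_rot: [-3.14, -0.093, -0.003]
wrist_force: [0.1, -1.7, 8.2]
width: 0.46
grip_force: 20.0
```

play_rows:
  commands:
    - [[0,0,0,0,0,0,0.1],[0,0,0,0,0,0,0.11],[0,0,0,0,0,0,0.11],[0,0,0,0,0,0,0.11]]
  force: 23

```text
time: 14.1
tool_pos: [0.4936, -0.2078, 0.0591]
tcp_rot: [-3.138, -0.093, -0.002]
wrist_force: [1.3, 0.1, 2.4]
width: 0.445
grip_force: 2.0
```

play_rows:
  commands:
    - [[0,0,0,0,0,0,0.12],[0,0,0,0,0,0,0.13],[0,0,0,0,0,0,0.13],[0,0,0,0,0,0,0.13]]
  force: 24

```text
time: 14.5
tool_pos: [0.4937, -0.2078, 0.0591]
tcp_rot: [-3.139, -0.093, -0.001]
wrist_force: [1.7, -0.4, 4.6]
width: 0.432
grip_force: 3.4
```

play_rows:
  commands:
    - [[0,0,0,0,0,0,0.14],[0,0,0,0,0,0,0.15],[0,0,0,0,0,0,0.16],[0,0,0,0,0,0,0.16]]
  force: 20

```text
time: 14.9
tool_pos: [0.4937, -0.2079, 0.0592]
tcp_rot: [-3.139, -0.093, -0.002]
wrist_force: [1.9, -0.7, 5.6]
width: 0.426
grip_force: 7.0
```

The force dropped from 20 N to 2 N, and stiff contact returns about 8 mm further in, so the cap is home. I open slowly and retreat.

play_rows:
  commands:
    - [[0,0,0,0,0,0,0.1],[0,0,0,0,0,0,0],[0,0,0,0,0,0,-0.15],[0,0,0,0,0,0,-0.3],[0,0,0,0,0,0,-0.45],[0,0,0,0,0,0,-0.6],[0,0,0,0,0,0,-1],[0,0,0,0,0,0,-1]]

```text
time: 15.7
tool_pos: [0.4938, -0.2079, 0.0593]
tcp_rot: [-3.139, -0.093, -0.002]
wrist_force: [-1.4, 1.3, 1.1]
width: 1.003
grip_force: 0.0
```

play_rows:
  commands:
    - [[0,0,0,0,0,0,-1],[0,0,0,0,0,0,-1],[0,0,-0.05,0,0,0,-1],[0,0,-0.12,0,0,0,-1],[0,0,-0.19,0,0,0,-1],[-0.07,0,-0.19,0,0,0,-1],[-0.14,0,-0.19,0,0,0,-1],[-0.14,0,-0.19,0,0,0,-1]]

```text
time: 16.5
tool_pos: [0.4051, -0.212, 0.1721]
tcp_rot: [-3.137, -0.091, 0.005]
wrist_force: [0.2, 0.1, -0.1]
width: 1.002
grip_force: 0.0
```

play_rows:
  commands:
    - [[0,0,0,0,0,0,-1],[0,0,0,0,0,0,-1],[0,0,0,0,0,0,-1],[0,0,0,0,0,0,-1],[0,0,0,0,0,0,-1]]

```text
time: 17.0
tool_pos: [0.4103, -0.213, 0.1728]
tcp_rot: [-3.138, -0.094, -0.001]
wrist_force: [0.0, -0.3, -0.0]
width: 1.001
grip_force: 0.0
```

```bash
python3 - <<'E'
from h import *
t=bot.read_camera("top");c=bot.read_camera("scene")
r=lambda im,x,y,w,h:cv2.convertScaleAbs(cv2.resize(im[y:y+h,x:x+w],(400,300),interpolation=cv2.INTER_CUBIC),alpha=1.7)
cv2.imwrite("pics/crop5.png",np.vstack([np.hstack([r(t,400,200,160,120),r(c,150,130,160,120)]),np.hstack([r(t,440,238,80,60),r(c,180,180,80,60)])]))
E
```

```text
(no output)
```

View pics/crop5.png

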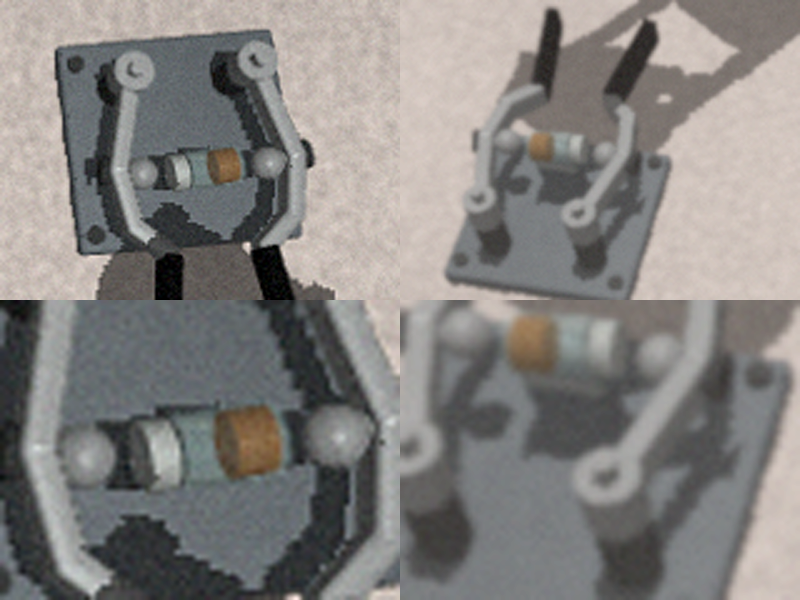

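The capped vial lies in the cradle with the neck gap closed and both handles open, but its axis looks slightly turned relative to the stud line. I put a number on that before handing in.

```bash
python3 - <<'E'
from h import *
np.set_printoptions(precision=4,suppress=True)
for n,(x,y,w,h) in {"top":(440,238,80,60),"scene":(180,180,80,60)}.items():
    im=bot.read_camera(n);c=im[y:y+h,x:x+w].astype(int)
    m=(c[...,2]-c[...,0]>18).astype(np.uint8);m=cv2.morphologyEx(m,cv2.MORPH_OPEN,np.ones((3,3)))
    k=max(cv2.findContours(m,0,2)[0],key=cv2.contourArea);M=cv2.moments(k);b=np.array([M["m10"]/M["m00"]+x,M["m01"]/M["m00"]+y])
    cap=np.array([440+160/5,238+153/5]) if n=="top" else np.array([180+207/5,180+47/5])
    P=ray(n,[b,cap],.057);d=P[1]-P[0];print(n,b,P[:,:2],"yaw of axis vs world y",np.arctan2(-d[0],d[1]),np.linalg.norm(d))
E
```

```text
top [490.638  265.7186] [[ 0.552  -0.2162]
 [ 0.5489 -0.1905]] yaw of axis vs world y 0.12283555370613931 0.025888245242698178
scene [205.6275 187.535 ] [[ 0.5538 -0.2144]
 [ 0.5518 -0.1869]] yaw of axis vs world y 0.07421619901522167 0.02761775142139845
```

```bash
python3 -c "
from workcell import bot
print(bot.finish_job())"
```

```text
the job is handed in; nothing more can be done
None
```

I laid the vial in the cradle and snapped the cap home with about 20 N on each handle. The handles sprang open, the capped vial lies in the cradle about 0.05 rad off its axis, I saw no contact with anything else on the bench, and I handed the job in at about 17 s; no verdict was returned.

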